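# Let down a sprung kiln door with the hook rod

### The arm

A 6-joint arm with a two-finger parallel gripper is mounted at the origin on a cart in front of the work surface, level with it; the furniture and walls round the work are solid. World frame = base frame: x ahead of the robot, y to its left, z up, the work surface at z = 0. Lengths are in mm, angles in rad, forces in N, time in s.
With the tool pointing down it reaches from about 400 to 925 mm from the base axis. Payload 12.5 kg.
Tool frame: the origin (TCP) lies at the very end of the fingers, on their centre line; the grasp point (between the pads) lies 19 mm behind it; z points along the fingers, y is the line along which they close (so a half turn about z gives the same grasp; the last joint's range is limited). The gripper opens to 95 mm and grips with 3 to 60 N. Pads are 20 mm wide; open, the fingers measure 119 mm over their backs; the gripper's body (75 mm by 180 mm) begins 59 mm behind the grasp point.
Start: joints at [1.154, 0.491, 1.559, -0, 1.092, -0.106], TCP at [191.121, 595.079, 214.661] pointing down, gripper open.
Joint ranges: [-3.1, 3.1], [-0.84, 2.19], [0.05, 2.79], [-1.13, 4.28], [0.06, 2.93], [-2.69, 2.69]. Speed limits (rad/s): [2.22, 2.22, 2.79, 3.14, 3.14, 3.14].

### API

Orientations are given as [roll, pitch, yaw] about the fixed x, y, z axes, in that order (R = Rz(yaw) Ry(pitch) Rx(roll)).
In Python, from cell import state, imaging, env, spot_in, mark_of gives the robot as it stands. The module is installed in compiled form; this text tells all that it offers.
- The arm moves only by the tool step_arm, never from a script. Its argument "increments" is a list of rows, each an object with "slide": the shift along the tool's x, y, z in m, a list of three; "roll": the turn about the tool's z in rad. A call has 1 to 5 rows; each row is the pose to reach, as a shift and turn from the pose commanded when the call began, along the tool's axes at that moment; what a row does not reach only later rows make up. A row lasts 1/8 s, in which the tool goes at most 62.5 mm and 10.7 degrees, less where a joint would pass 70% of its speed; a pose out of reach is approached as far as the arm can. A call with a gripper value outside its range is refused whole. "fingers" is the opening, from 0 (shut) to 1 (fully open), set as the call begins (left out, the last holds). The fingers move at their own pace and stop on an object; the grip force is fixed at half the most. Time passes only in rows, so rows that repeat a pose let the fingers close. It gives the time, the measured TCP pose, the force, the opening and the grip force at its end, in the units of the state.
- state(): the state, without advancing time (a new reading comes with each control period).
- imaging.read_camera(name): name is "scene" or "top" or "wrist"; returns a dict with "color" (420x560x3 uint8, red, green, blue), "z_map" (420x560 float32, mm along the optical axis (not along the pixel's ray), 0 where there is no reading), "intrinsics" (3x3 intrinsics, pixels), "distortion" ([k1, k2, p1, p2, k3] as OpenCV has them; the pictures are not rectified), "camera_from_world" (4x4, takes a point from world to camera coordinates). Camera axes: x right, y up, looking along -z (the intrinsics and any distortion apply to the point x, -y, -z); pixel columns grow to the right and rows downward; lengths in mm; the calibration is good to about 2 mm. A picture is of the moment at which its call begins.
- env.job_done(): hands the job in; it is judged then, once.
Trained networks look in the newest picture that a camera, given by its name, has taken for a name from the list of things; names that differ only in an ending like _2 or _b are one class to them, and where a whole thing is asked for, a point or a joint stands for the part that bears it (a point fixed in the world has none). Each returns a list of dicts, best first, with "confidence" (0 to 1); they miss things now and then, are a little off and sometimes report something else, mostly with a low value. They report only what shows in the picture. A call takes as long as a camera call.
- spot_in(camera, target): "bbox" ([left, top, right, bottom] in pixels, round what is visible of it).
- mark_of(camera, target): "uv" ([column, row] in pixels: a listed point, or the origin of a listed thing).
The state is a dict: "t": time; "joints": joint angles; "qvel": joint speeds; "tau": joint torques, N m; "eef_pos": TCP position; "tcp_rot": TCP orientation; "ft_force": force on the tool from outside, world axes, zero at the start; "moment": the same for the moment, N m; "opening": opening from 0.0 (shut) to 1.0 (fully open); "grip_force": force on a finger pad.
Only numpy, scipy, OpenCV 4.12 (cv2) and the standard library are available. Lean on these libraries where they do the work, as an engineer would, in place of code of your own. Each camera call takes 0.05 s, during which the arm holds its last target. There are 200 camera calls.

### The job

The small enamelling kiln is hot, so work its drop-down door only with the hook rod and keep the hand off the kiln. Take the rod from its rest, put its hook through the eye on the door, draw the spring-loaded door down gently until it clicks into the hold-open catch and stays down by itself, without forcing it against the stop or letting it fly back shut. Then unhook, lay the rod back in its rest and leave everything else where it was.

Things in the scene. Friction and masses are not known exactly. Their poses are not given: they have to be found in the camera images.
- kiln: grey bench kiln, 190 deep (x) x 220 wide (y) x 280 mm high, fixed; origin at the centre of its underside; its front looks along its own -x, roughly to the robot's left (+y). A slotted arm on its +y side carries the door's hold-open catch (sprung roller and rubber stop), 175 mm before the kiln's centre, level with the hinge; its height is set anew each time and is not in the readings.
- kiln_door (a joint): door angle: 0 shut (upright), growing as its top swings out and down; near 1.5 down, level. A spring pulls it shut all the way (1 to 3 N at the eye). Low down a strike on its edge is forced past the sprung roller (1 to 4 N more); then it drops 0.03 rad onto the stop and stays, at a reading anywhere from 1.42 to 1.67 as the catch is set. Against the stop the force climbs fast: stay well under 12 N.
- door_eye (a point): centre of the steel eye near the top of the door's front: ring of 16 mm inner and 26 mm outer diameter, 5 mm wire, standing out from the door in the plane across the hinge, so its hole runs along the kiln's y. Door shut: 34 mm in front of the hinge axis and 112 mm above it, 20 mm clear of the door's face, 207 mm above the bench. Moves with the door.
- door_hinge (a point): midpoint of the door's hinge axis, 95 mm above the bench; the axis runs along the kiln's y. The door is 150 wide x 135 high x 18 mm thick; it turns about its lower edge, and its inner side faces up when it is down.
- hook_rod: hook rod, 0.11 kg: handle 20 wide (y) x 24 high (z), wood from x = -75 mm, rubber-sleeved from -14 to +38, brass ferrule to 51, a steel shank of 6 mm diameter along +x, ending at x = 98 in a right-angle hook of 6 mm diameter to the rod's +y, tip 29 mm from the axis. Origin on the rod's axis in the handle. Grip the sleeve firmly, across y: the catch tries to tilt the rod in the fingers.
- rod_pin (a point): middle of the straight part of the hook: x = 98, y = +14 mm, z = 0 in the rod's frame
- rod_rest: wooden rest, 175 x 56 mm base with two notched saddles, fixed; origin at the centre of its underside. The rod lies along its x, hook to +x, rod origin 55 mm above and within 12 mm along x. Rear saddle (x = -67 to -49 mm, notch 28 wide, floor 43 mm up) takes the handle, front saddle (x = 64 to 76, notch 18 wide, floor 52 up) the shank.
- enamel_dish: white dish, 75 mm across, 15 high, standing loose by the kiln; origin at its underside
- flux_tin: small black tin, 41 mm across, 24 high, loose
- pliers_round: pliers with blue handles, 140 long, lying loose on the bench
- pliers_chain: pliers with red handles, 146 long, lying loose
- mallet: wooden mallet, 261 long, lying loose at the back
- brass_brush: wooden-backed brush, 178 long, lying loose

How it is judged:
By the outcome, as a careful person would: the job done as asked, in the order asked, and still so for the second after the job is handed in, with the robot touching nothing.
It also fails if it takes over 64 s, if anything falls off the work surface, if the arm or the gripper's body presses on something with over 40 N, if the wrist force passes 120 N, or if a joint passes its speed limit or range.

## Working session

There is one attempt and no reset: what is moved stays moved. The work goes in short steps, Python scripts to look and compute and a tool call to move; the robot and the scene stay as the last step left them, time stands still between calls to the robot, and variables do not carry over. Pictures are saved under pics/ and viewed, at most 10 in all, crops included, and the job is handed in when it is done.

Besides the shell and the picture viewer there is one more tool, called after "Request:" as name(argument=value, ...), one argument or row to a line, values as JSON. step_arm: Moves the arm, as the interface text tells. Its arguments: {"type":"object","properties":{"increments":{"type":"array"},"fingers":{"type":"number"}},"required":["increments"]}

```bash
mkdir -p pics; cat > h.py <<'E'
import numpy as np, cv2
from cell import state, imaging, env, spot_in, mark_of
def cam(n): return imaging.read_camera(n)
def ray(c,uv):
    p=cv2.undistortPoints(np.array([[uv]],float),np.array(c["intrinsics"],float),np.array(c["distortion"],float))[0,0]
    return np.array([p[0],-p[1],-1.])
def w(c,pc):
    T=np.linalg.inv(np.array(c["camera_from_world"],float)); return T[:3,:3]@pc+T[:3,3]
def at(c,uv,r=1):
    u,v=int(round(uv[0])),int(round(uv[1])); z=c["z_map"][max(v-r,0):v+r+1,max(u-r,0):u+r+1]; z=z[z>0]
    return w(c,ray(c,uv)*np.median(z)) if len(z) else None
def atz(c,uv,z):
    o=w(c,np.zeros(3)); d=w(c,ray(c,uv))-o; return o+d*(z-o[2])/d[2]
def cloud(c):
    z=c["z_map"]; v,u=np.nonzero(z>0)
    p=cv2.undistortPoints(np.stack([u,v],1).astype(float)[:,None],np.array(c["intrinsics"],float),np.array(c["distortion"],float))[:,0]
    d=z[v,u]; P=np.stack([p[:,0]*d,-p[:,1]*d,-d],1)
    T=np.linalg.inv(np.array(c["camera_from_world"],float)); return P@T[:3,:3].T+T[:3,3],u,v
def tri(obs):
    A=np.zeros((3,3));b=np.zeros(3)
    for c,uv in obs:
        o=w(c,np.zeros(3)); d=w(c,ray(c,uv))-o; d/=np.linalg.norm(d); M=np.eye(3)-np.outer(d,d); A+=M;b+=M@o
    return np.linalg.solve(A,b)
def save(c,n): cv2.imwrite("pics/"+n,c["color"][:,:,::-1])
E
python3 - <<'E'
from h import *
np.set_printoptions(precision=1,suppress=True)
print(state())
for n in ("scene","top","wrist"):
    c=cam(n); save(c,n+"0.png"); print(n,"campos",w(c,np.zeros(3)))
    for t in ("kiln","kiln_door","door_eye","door_hinge","hook_rod","rod_pin","rod_rest","enamel_dish","flux_tin","pliers_round","pliers_chain","mallet","brass_brush"):
        m=mark_of(n,t)[:1]
        for q in m: print(t,np.array(q["uv"]),round(q["confidence"],2),at(c,q["uv"]))
E
cd pics; python3 -c "
import cv2,numpy as np
a=[cv2.imread(n+'0.png') for n in ('scene','top')]
for n,i in zip('st',a): cv2.imwrite(n+'big.png',cv2.resize(i,(800,600)))"
```

```text
{'t': 0.0, 'joints': array([ 1.2,  0.5,  1.6, -0. ,  1.1, -0.1]), 'qvel': array([ 0.,  0.,  0., -0., -0.,  0.]), 'tau': array([  0. , -61.3, -25.8,   0.1,   0. ,  -0. ]), 'eef_pos': array([191. , 594.8, 214. ]), 'tcp_rot': array([-3.1, -0. ,  2.8]), 'ft_force': array([-0.1,  0.4, -0.9]), 'moment': array([ 0., -0., -0.]), 'grip_force': 0.0, 'opening': 1.0009058231594583}
scene campos [-586.5  546.6 1358.8]
kiln [362.1 167.1] 0.23 [ 576.3 -354.4  179.4]Traceback (most recent call last):
  File "<stdin>", line 7, in <module>
ValueError: it knows: brass_brush, door_eye, door_hinge, enamel_dish, flux_tin, hook_rod, kiln, mallet, pliers_chain, pliers_round, rod_pin, rod_rest
[ WARN:0@0.019] global loadsave.cpp:275 findDecoder imread_('top0.png'): can't open/read file: check file path/integrity
Traceback (most recent call last):
cv2.error: OpenCV(4.12.0) /io/opencv/modules/imgproc/src/resize.cpp:4208: error: (-215:Assertion failed) !ssize.empty() in function 'resize'
```

View pics/sbig.png

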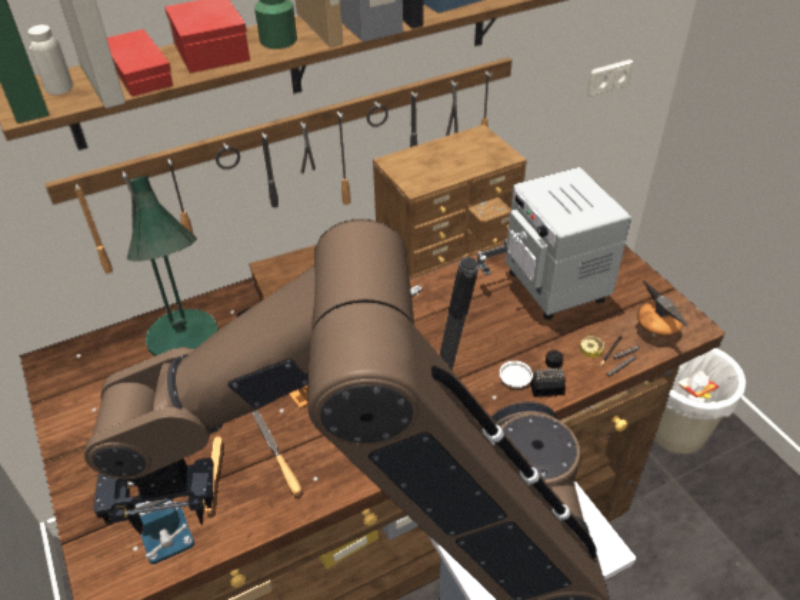

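The scene picture shows the kiln (570,240 in the enlarged picture), door facing left, with the slotted arm at (485,260). The arm hides the middle of the bench.

```bash
python3 - <<'E'
from h import *
np.set_printoptions(precision=1,suppress=True)
print(state()['tcp_rot'].tolist())
for n in ("scene","top","wrist"):
    c=cam(n); save(c,n+"0.png"); print(n,"campos",w(c,np.zeros(3)))
    for t in ("kiln","door_eye","door_hinge","hook_rod","rod_pin","rod_rest","enamel_dish","flux_tin","pliers_round","pliers_chain","mallet","brass_brush"):
        m=mark_of(n,t)[:1]
        for q in m: print(t,np.array(q["uv"]),round(q["confidence"],2),at(c,q["uv"]))
E
cd pics; python3 -c "
import cv2,numpy as np
cv2.imwrite('tbig.png',cv2.resize(cv2.imread('top0.png'),(800,600)))"
```

```text
[-3.1406411391317683, -8.789073361392674e-05, 2.8307976514457276]
scene campos [-586.5  546.6 1358.8]
kiln [389.7 201.7] 0.7 [ 440.2 -382.   115.6]
door_eye [362.6 164.1] 0.9 [ 553.7 -337.5  215. ]
door_hinge [366.7 187.2] 0.87 [ 532.8 -350.5  122.5]
rod_rest [226.2 267.6] 0.63 [-95.1 390.5 760.2]
enamel_dish [357.4 264.8] 0.74 [ 334.1 -194.     1.6]
flux_tin [389.3 256.8] 0.63 [ 310.5 -304.     5.9]
pliers_round [277.6 206.8] 0.48 [-14.4 264.9 758.5]
brass_brush [148.9 331.5] 0.43 [169.6 507.6 326.6]
top campos [ 342.6    8.6 1487.3]
door_eye [406.9 188.4] 0.69 [ 550.2 -337.9  197.9]
door_hinge [407.9 193.1] 0.59 [ 540.9 -349.3  166.5]
hook_rod [233. 199.] 0.66 [522.3 194.1  65.7]
rod_pin [262.9 191.5] 0.6 [551.2  97.9  54.1]
rod_rest [238.9 202.2] 0.85 [512.3 174.5  65. ]
enamel_dish [353.4 262.5] 0.75 [ 326.1 -210.2   -0.1]
flux_tin [380.9 263.5] 0.46 [ 325.5 -297.4   22.6]
pliers_round [320.7 156.7] 0.78 [685.9 -94.9  -1.3]
pliers_chain [162.7 180.9] 0.69 [587.6 447.7  -2.2]
mallet [224.3 144.5] 0.8 [715.8 237.6  19.3]
brass_brush [146.5 240.4] 0.65 [382.2 490.1  -2.2]
wrist campos [119.9 617.9 385. ]
brass_brush [258.9 337.5] 0.79 [383.1 503.1  23.3]
```

View pics/tbig.png

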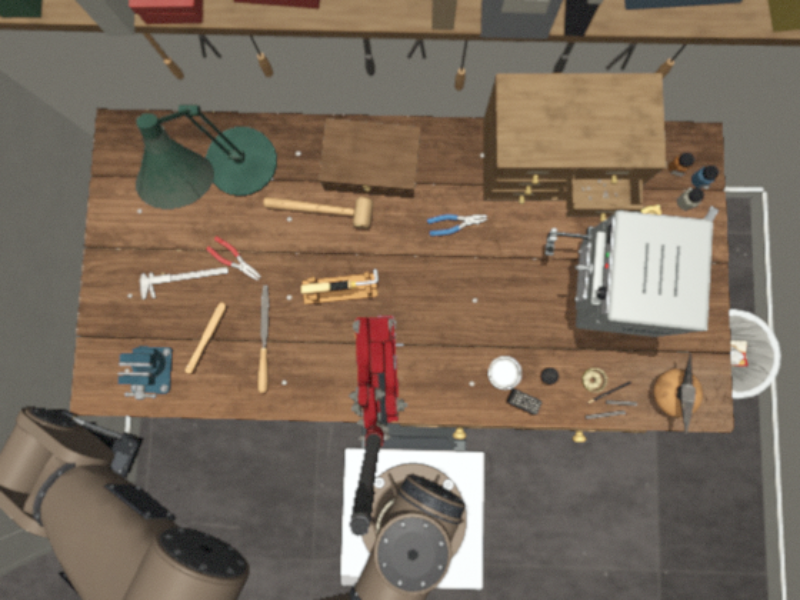

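The top picture shows the rod in its rest at (340,288), with the hook towards the kiln at (375,277). The kiln is at (660,272), its catch arm is at (555,240) and the dish is at (505,373). I'm moving over the rod.

Request:
step_arm(
  increments=[
    {"slide": [-0.03, -0.02, 0], "roll": 0.08},
    {"slide": [-0.075, -0.05, 0], "roll": 0.2},
    {"slide": [-0.122, -0.081, 0], "roll": 0.32},
    {"slide": [-0.17, -0.113, 0], "roll": 0.44},
    {"slide": [-0.216, -0.143, 0], "roll": 0.56},
  ],
)

```text
t: 2.68
eef_pos: [354.0, 391.4, 214.9]
tcp_rot: [3.141, -0.0, 2.267]
ft_force: [1.0, 0.3, 0.0]
opening: 1.0
grip_force: 0.0
```

Request:
step_arm(
  increments=[
    {"slide": [-0.056, -0.001, 0], "roll": 0.12},
    {"slide": [-0.112, -0.003, 0], "roll": 0.24},
    {"slide": [-0.168, -0.004, 0], "roll": 0.36},
    {"slide": [-0.22, -0.006, 0], "roll": 0.47},
    {"slide": [-0.259, -0.006, 0], "roll": 0.56},
  ],
)

```text
t: 3.3
eef_pos: [516.5, 189.1, 214.8]
tcp_rot: [3.141, -0.0, 1.706]
ft_force: [-0.5, 0.5, 0.2]
opening: 0.997
grip_force: 0.0
```

```bash
python3 - <<'E'
from h import *
np.set_printoptions(precision=1,suppress=True)
s=state();print(s['t'],s['eef_pos'],s['tcp_rot'].tolist(),s['joints'])
C={n:cam(n) for n in ("scene","top","wrist")}
Z=dict(kiln=0,door_eye=207,door_hinge=95,hook_rod=55,rod_pin=55,rod_rest=0)
for n in C:
    save(C[n],n+"1.png")
c=C['wrist'];T=np.linalg.inv(np.array(c["camera_from_world"]));print(T)
for t in Z:
    ob=[]
    for n in C:
        m=mark_of(n,t)[:1]
        for q in m:
            print(t,n,np.array(q["uv"]),round(q["confidence"],2),atz(C[n],q["uv"],Z[t])); 
            if q["confidence"]>.4: ob.append((C[n],q["uv"]))
    if len(ob)>1: print("   TRI",tri(ob))
# kiln top cloud
for n in("top","scene"):
    P,u,v=cloud(C[n]); k=(P[:,2]>272)&(P[:,2]<292)&(P[:,1]<-250)&(P[:,0]>300)&(P[:,0]<700)
    if k.sum()>50: print(n,k.sum(),P[k][:,2].mean(),cv2.minAreaRect(P[k][:,:2].astype(np.float32)))
cv2.imwrite("pics/w1big.png",cv2.resize(C["wrist"]["color"][:,:,::-1],(800,600)))
E
```

```text
3.3 [516.5 189.1 214.8] [3.1412074979159375, -9.574162329561986e-05, 1.7063588742578748] [0.2 0.4 1.7 0.  1.  0.1]
[[  1.   -0.1  -0.  507.3]
 [  0.1   1.    0.3 262.6]
 [  0.   -0.3   1.  384.8]
 [  0.    0.    0.    1. ]]
kiln scene [387.5 203. ] 0.81 [ 533.7 -457.     0. ]
door_eye scene [360.2 165.7] 0.83 [ 558.4 -331.8  207. ]
door_eye top [409.2 187.8] 0.8 [ 550.7 -342.3  207. ]
   TRI [ 553.3 -335.8  209.9]
door_hinge scene [366.2 188.6] 0.69 [ 552.3 -364.8   95. ]
door_hinge top [407.7 191.4] 0.78 [ 557.1 -368.1   95. ]
   TRI [ 558.2 -369.7   88.3]
hook_rod scene [222.5 257.5] 0.65 [528.6 200.4  55. ]
hook_rod wrist [283.  193.9] 0.94 [521.6 191.3  55. ]
   TRI [521.4 198.   64.1]
rod_pin scene [248.1 240.7] 0.76 [556.8  96.1  55. ]
rod_pin top [263.1 189.9] 0.56 [556.4  97.3  55. ]
rod_pin wrist [295.2 272.6] 0.95 [549.4  97.7  55. ]
   TRI [552.7  97.8  58.4]
rod_rest scene [360.8 161. ] 0.65 [ 788.  -508.4    0. ]
rod_rest top [240.3 198.7] 0.56 [532.3 177.8  -0. ]
rod_rest wrist [282.2 187.6] 0.9 [521.8 187.5   0. ]
   TRI [417.5  93.3 481.8]
top 5437 279.79383133052863 ((541.080810546875, -462.06829833984375), (208.68829345703125, 219.79400634765625), 85.27372741699219)
scene 2489 280.24066137107707 ((557.0794067382812, -802.9598388671875), (243.0695343017578, 905.3175048828125), 2.536632776260376)
```

View pics/w1big.png

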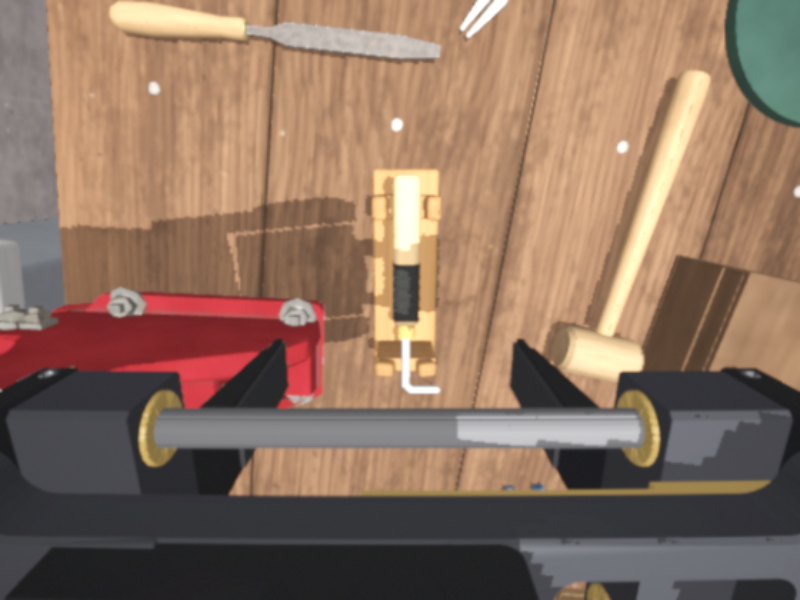

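The wrist picture shows the rod upright at column 405 with its dark sleeve at rows 263–322 and the hook at (405–440, 388). A red toolbox is close by on the left, so I'm checking its height and the rod's axis.

```bash
python3 - <<'E'
from h import *
np.set_printoptions(precision=1,suppress=True)
c=cam("wrist"); P,u,v=cloud(c); col=c["color"][v,u].astype(int)
tcp=state()['eef_pos']
a=-np.radians(81.8)
R=np.array([[np.cos(a),np.sin(a)],[-np.sin(a),np.cos(a)]])
Q=(P[:,:2]-[521.6,191.3])@R.T   # rod frame approx
k=(P[:,2]>60)&(P[:,2]<75)&(abs(Q[:,1])<13)&(abs(Q[:,0])<90)
for lo in range(-90,60,10):
    m=k&(Q[:,0]>=lo)&(Q[:,0]<lo+10)
    if m.sum(): print(lo,m.sum(),"y",Q[m,1].min(),Q[m,1].max(),"z",np.median(P[m,2]),"bright",col[m].mean())
m=k&(col.sum(1)<150);print("dark sleeve x",np.percentile(Q[m,0],[1,99]),"n",m.sum(), "y",np.percentile(Q[m,1],[1,99]))
# steel shank/hook
m=(P[:,2]>52)&(P[:,2]<66)&(Q[:,0]>50)&(Q[:,0]<115)&(abs(Q[:,1])<40)
for lo in range(50,115,5):
    j=m&(Q[:,0]>=lo)&(Q[:,0]<lo+5)
    if j.sum(): print("sh",lo,j.sum(),Q[j,1].min(),Q[j,1].max(),np.median(P[j,2]))
red=(col[:,0]>120)&(col[:,1]<60)&(col[:,2]<70)&(P[:,2]<400)
r=P[red]; print("red",len(r),r.min(0),r.max(0))
t=cam("top");P,u,v=cloud(t);col=t["color"][v,u].astype(int)
red=(col[:,0]>120)&(col[:,1]<60)&(col[:,2]<70)&(P[:,0]<600)
r=P[red]; print("red top",len(r),r.min(0),r.max(0))
m=(P[:,1]<0)&(P[:,1]>-260)&(P[:,0]>450)&(P[:,0]<660)&(P[:,2]>20)
r=P[m];print("in front of kiln",len(r),r.min(0) if len(r) else 0,r.max(0) if len(r) else 0)
E
```

```text
-80 122 y -7.018918895628745 11.499664304621547 z 66.10756452063626 bright 241.69672131147541
-70 190 y -7.053032416353062 11.621894587769095 z 66.7432271677954 bright 245.3280701754386
-60 190 y -7.091809392649791 11.77879590628847 z 66.87524820842233 bright 244.3982456140351
-50 188 y -7.133179282232592 11.91819744535217 z 66.860378196867 bright 244.2836879432624
-40 174 y -8.236173302181342 10.861570858524205 z 66.91869483504365 bright 240.4904214559387
-30 175 y -8.282351370052549 10.979227832835381 z 66.65155523908544 bright 207.66476190476192
-20 175 y -8.311809042508877 11.911244796668349 z 67.15364416000813 bright 168.59428571428572
-10 170 y -8.379391310872245 12.066400134843636 z 67.35244210485286 bright 76.68627450980392
0 170 y -8.417731663958536 11.368662995874406 z 67.4035832300556 bright 76.90196078431373
10 164 y -8.47343685910698 11.486524389972576 z 67.25744368759999 bright 78.08536585365853
20 165 y -8.519393686228227 11.53651520152061 z 67.46003403996696 bright 68.52929292929294
30 98 y -8.507260770767619 11.462113471208403 z 67.0103353395327 bright 171.1462585034
[... 161 characters left out ...]
bright 255.0Traceback (most recent call last):
  File "<stdin>", line 12, in <module>
    return _quantile_unchecked(
        a, q, axis, out, overwrite_input, method, keepdims, weights)
    return _ureduce(a,
                    func=_quantile_ureduce_func,
    ...<5 lines>...
                    overwrite_input=overwrite_input,
                    method=method)
    r = func(a, **kwargs)
    result = _quantile(arr,
                       quantiles=q,
    ...<2 lines>...
                       out=out,
                       weights=wgt)
    slices_having_nans = np.isnan(arr[-1, ...])
                                  ~~~^^^^^^^^^
IndexError: index -1 is out of bounds for axis 0 with size 0
```

```bash
python3 - <<'E'
from h import *
np.set_printoptions(precision=1,suppress=True)
c=cam("wrist"); P,u,v=cloud(c); col=c["color"][v,u].astype(int)
a=-np.radians(82.2)
R=np.array([[np.cos(a),np.sin(a)],[-np.sin(a),np.cos(a)]])
Q=(P[:,:2]-[521.6,191.3])@R.T
k=(P[:,2]>60)&(P[:,2]<75)&(abs(Q[:,1]-1.7)<13)&(abs(Q[:,0])<90)
m=k&(abs(Q[:,1]-1.7)<6); br=col.mean(1)
print("x bright",[(lo,int(br[m&(Q[:,0]>=lo)&(Q[:,0]<lo+2)].mean().round()) if (m&(Q[:,0]>=lo)&(Q[:,0]<lo+2)).any() else None) for lo in list(range(-86,-74,2))+list(range(-24,-6,2))+list(range(24,46,2))])
for lo in (-70,-50,-30,-10,10,20):
    j=k&(Q[:,0]>=lo)&(Q[:,0]<lo+10); print(lo,Q[j,1].min(),Q[j,1].max())
m=(P[:,2]>50)&(P[:,2]<66)&(Q[:,0]>60)&(Q[:,0]<115)&(abs(Q[:,1])<40)
for lo in range(60,115,5):
    j=m&(Q[:,0]>=lo)&(Q[:,0]<lo+5)
    if j.sum(): print("sh",lo,j.sum(),Q[j,1].min(),Q[j,1].max(),np.median(P[j,2]))
def redf(P,col):
    red=(col[:,0]>100)&(col[:,1]<60)&(col[:,2]<70)&(P[:,0]<600)&(P[:,0]>100)&(P[:,2]<400)
    r=P[red]; print("red",len(r),np.percentile(r,1,axis=0),np.percentile(r,99,axis=0))
redf(P,col)
t=cam("top");P,u,v=cloud(t);col=t["color"][v,u].astype(int);redf(P,col)
m=(P[:,1]<0)&(P[:,1]>-260)&(P[:,0]>450)&(P[:,0]<680)&(P[:,2]>20)
r=P[m];print("in front of kiln",len(r),r.min(0) if len(r) else 0,r.max(0) if len(r) else 0)
r=r[r[:,1]<-150];print(len(r),r.min(0) if len(r) else 0,r.max(0) if len(r) else 0)
E
```

```text
x bright [(-86, None), (-84, None), (-82, None), (-80, None), (-78, 227), (-76, 244), (-24, 211), (-22, 211), (-20, 211), (-18, 211), (-16, 208), (-14, 165), (-12, 82), (-10, 71), (-8, 73), (24, 59), (26, 60), (28, 60), (30, 105), (32, 192), (34, 210), (36, 206), (38, 222), (40, 223), (42, 225), (44, 223)]
-70 -7.498629573659202 11.198503620545585
-50 -7.440709477177802 11.531932885009448
-30 -8.451392337706043 10.880145854764628
-10 -8.399261236828233 12.112109232289612
10 -8.353327471711511 11.63779764875529
20 -8.333651474989924 11.6068710326649
sh 60 22 -1.3026425159512995 3.3697382131329308 57.62778824336871
sh 65 153 -22.6146686007462 24.291624645299276 56.80885430238851
sh 70 196 -23.415231601544434 25.486975989956523 61.749077123158
sh 75 153 -23.464671521987125 25.556847848201482 61.88527735377943
sh 80 24 -16.350808213701868 12.751706910671045 58.20861616709894
sh 85 20 -1.1247180254157383 3.672416987611522 57.895423688318175
sh 90 82 -1.085814726085192 28.945869620255632 57.49816867582902
sh 95 40 2.519297083283673 28.88925443480151 58.053763903286836
red 7270 [227.4  90.1   7. ] [459.  194.5 268. ]
red 1415 [215.1  44.8   9. ] [445.7 138.4 234.6]
in front of kiln 0 0 0
0 0 0
```

```bash
python3 - <<'E'
from h import *
np.set_printoptions(precision=0,suppress=True)
for n in ("wrist","top"):
    c=cam(n);P,u,v=cloud(c)
    m=(P[:,0]>380)&(P[:,0]<490)&(P[:,1]>20)&(P[:,1]<240)&(P[:,2]>15)&(P[:,2]<275)
    print(n)
    for x in range(380,490,10):
        r=[]
        for y in range(20,240,20):
            j=m&(P[:,0]>=x)&(P[:,0]<x+10)&(P[:,1]>=y)&(P[:,1]<y+20); r.append(int(P[j,2].max()) if j.sum()>2 else 0)
        print(x,r)
E
```

```text
wrist
380 [0, 0, 0, 100, 108, 108, 0, 0, 0, 0, 0]
390 [0, 0, 0, 98, 106, 105, 0, 0, 0, 0, 0]
400 [0, 0, 0, 0, 103, 101, 0, 0, 0, 0, 0]
410 [0, 0, 0, 0, 0, 98, 0, 0, 0, 0, 0]
420 [0, 39, 38, 0, 0, 77, 29, 0, 0, 0, 0]
430 [0, 35, 37, 37, 0, 81, 34, 0, 0, 0, 0]
440 [0, 30, 36, 36, 80, 80, 27, 0, 0, 0, 0]
450 [0, 20, 37, 37, 67, 67, 0, 0, 272, 0, 0]
460 [0, 0, 0, 0, 0, 0, 0, 274, 274, 0, 0]
470 [0, 0, 0, 0, 0, 0, 0, 267, 0, 0, 0]
480 [0, 0, 0, 0, 0, 0, 0, 0, 0, 0, 0]
top
380 [0, 96, 103, 106, 111, 110, 0, 0, 0, 0, 0]
390 [0, 96, 98, 103, 107, 103, 0, 0, 0, 0, 0]
400 [0, 39, 41, 40, 103, 105, 16, 0, 0, 0, 0]
410 [0, 43, 40, 41, 101, 98, 0, 0, 0, 0, 0]
420 [0, 45, 40, 39, 93, 93, 32, 0, 0, 0, 0]
430 [0, 29, 39, 39, 86, 88, 26, 0, 0, 0, 0]
440 [0, 25, 40, 41, 75, 73, 0, 0, 0, 0, 0]
450 [0, 20, 24, 0, 0, 0, 0, 0, 0, 0, 0]
460 [0, 0, 0, 0, 0, 0, 0, 0, 0, 0, 0]
470 [0, 0, 0, 0, 0, 0, 0, 0, 0, 0, 0]
480 [0, 0, 0, 0, 0, 0, 0, 0, 0, 0, 0]
```

Request:
step_arm(
  increments=[
    {"slide": [-0.0055, 0.007, 0.03]},
    {"slide": [-0.0055, 0.007, 0.08]},
    {"slide": [-0.0055, 0.007, 0.13]},
    {"slide": [-0.0055, 0.007, 0.165]},
    {"slide": [-0.0055, 0.007, 0.178]},
  ],
  fingers=0.6,
)

```text
invalid input at $.increments[0]: expected keys slide, roll
```

Request:
step_arm(
  increments=[
    {"slide": [0, 0, 0]},
    {"slide": [0, 0, 0]},
    {"slide": [0, 0, 0]},
    {"slide": [0, 0, 0]},
  ],
  fingers=0.1,
)

```text
invalid input at $.increments[0]: expected keys slide, roll
```

Request:
step_arm(
  increments=[
    {"slide": [-0.0055, 0.007, 0.03], "roll": 0},
    {"slide": [-0.0055, 0.007, 0.08], "roll": 0},
    {"slide": [-0.0055, 0.007, 0.13], "roll": 0},
    {"slide": [-0.0055, 0.007, 0.165], "roll": 0},
    {"slide": [-0.0055, 0.007, 0.178], "roll": 0},
  ],
  fingers=0.6,
)

```text
t: 5.22
eef_pos: [522.3, 186.3, 34.9]
tcp_rot: [-3.139, 0.0, 1.711]
ft_force: [0.3, -0.5, 0.5]
opening: 0.607
grip_force: 0.0
```

Request:
step_arm(
  increments=[
    {"slide": [0, 0, 0], "roll": 0},
    {"slide": [0, 0, 0], "roll": 0},
    {"slide": [0, 0, 0], "roll": 0},
    {"slide": [0, 0, 0], "roll": 0},
    {"slide": [0, 0, 0], "roll": 0},
  ],
  fingers=0.1,
)

```text
t: 5.85
eef_pos: [523.3, 186.5, 37.2]
tcp_rot: [3.14, -0.0, 1.711]
ft_force: [-0.3, -1.1, 6.2]
opening: 0.208
grip_force: 30.0
```

Request:
step_arm(
  increments=[
    {"slide": [0, 0, -0.015], "roll": 0},
    {"slide": [0, 0, -0.05], "roll": 0},
    {"slide": [0, 0, -0.105], "roll": 0},
    {"slide": [0, 0, -0.155], "roll": 0},
    {"slide": [0, 0, -0.175], "roll": 0},
  ],
)

```text
t: 6.48
eef_pos: [523.4, 186.6, 215.5]
tcp_rot: [3.137, -0.0, 1.711]
ft_force: [-0.0, 0.9, -2.0]
opening: 0.21
grip_force: 30.0
```

Request:
step_arm(
  increments=[
    {"slide": [-0.03, -0.005, 0], "roll": 0.02},
    {"slide": [-0.075, -0.013, 0], "roll": 0.05},
    {"slide": [-0.125, -0.022, 0], "roll": 0.08},
    {"slide": [-0.175, -0.03, 0], "roll": 0.11},
    {"slide": [-0.22, -0.038, 0], "roll": 0.15},
  ],
)

```text
t: 7.1
eef_pos: [515.6, -38.3, 212.5]
tcp_rot: [3.141, 0.0, 1.559]
ft_force: [0.2, 0.3, -1.5]
opening: 0.209
grip_force: 30.0
```

Request:
step_arm(
  increments=[
    {"slide": [-0.04, -0.001, 0.006], "roll": 0.02},
    {"slide": [-0.085, -0.002, 0.014], "roll": 0.04},
    {"slide": [-0.115, -0.003, 0.019], "roll": 0.06},
    {"slide": [-0.132, -0.003, 0.022], "roll": 0.072},
    {"slide": [-0.132, -0.003, 0.022], "roll": 0.072},
  ],
)

```text
t: 7.72
eef_pos: [511.6, -169.0, 189.8]
tcp_rot: [-3.142, -0.0, 1.488]
ft_force: [0.0, 0.3, 0.1]
opening: 0.21
grip_force: 30.0
```

```bash
cat > meas.py <<'E'
from h import *
np.set_printoptions(precision=1,suppress=True)
def meas(k=3,names=("door_eye","rod_pin")):
    O={t:[] for t in names}
    for i in range(k):
        for n in ("scene","top"):
            c=cam(n)
            for t in names:
                q=mark_of(n,t)[:1]
                if q and q[0]["confidence"]>.4: O[t].append((c,q[0]["uv"])); print(n,t,np.array(q[0]["uv"]),round(q[0]["confidence"],2))
            last=(n,c); save(c,"cur_"+n+".png")
    for t in names:
        if len(O[t])>1: print("TRI",t,tri(O[t]))
E
python3 - <<'E'
from meas import *
s=state();print(s['t'],s['eef_pos'],s['tcp_rot'],s['ft_force'])
meas(2)
a=cv2.imread("pics/cur_top.png")[130:270,330:520];b=cv2.imread("pics/cur_scene.png")[120:260,300:490]
cv2.imwrite("pics/v4.png",np.hstack([cv2.resize(a,(400,295),interpolation=cv2.INTER_CUBIC),cv2.resize(b,(400,295),interpolation=cv2.INTER_CUBIC)]))
E
```

```text
7.725 [ 511.6 -169.   189.8] [-3.1 -0.   1.5] [0.  0.3 0.1]
scene door_eye [360.3 165.8] 0.94
top door_eye [410.2 186.6] 0.89
scene door_eye [359.7 166. ] 0.63
top door_eye [407.9 184.8] 0.97
TRI door_eye [ 560.  -338.5  203. ]
```

View pics/v4.png

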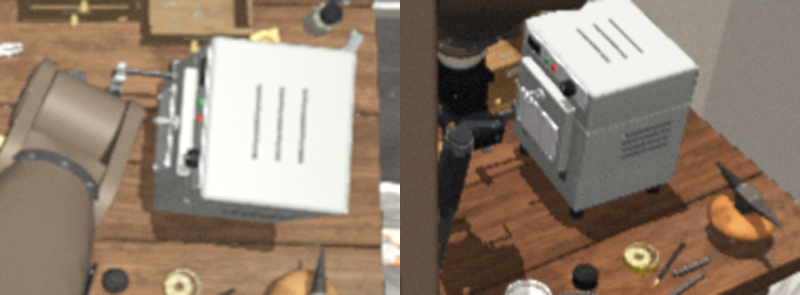

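The left half (top) shows the door with the eye at about (173,122) in the crop. The right half (scene) shows the eye at about (535,97). The arm hides the hook from both, so I'm refining the eye and door from the depth clouds.

```bash
python3 - <<'E'
from h import *
np.set_printoptions(precision=1,suppress=True)
C={n:cam(n) for n in("top","scene")}
f=np.array([.082,.997]); ky=np.array([.997,-.082]); c0=np.array([540.3,-471.3])
for n in C:
    P,u,v=cloud(C[n]); F=(P[:,:2]-c0)@f; L=(P[:,:2]-c0)@ky
    print(n)
    m=(P[:,2]>190)&(P[:,2]<228)&(F>124)&(F<160)&(abs(L)<60)
    o=np.argsort(F[m]); print(np.c_[F[m],L[m],P[m,2],u[m],v[m]][o][-25:])
    # door front face
    m=(P[:,2]>110)&(P[:,2]<225)&(F>95)&(F<124)&(abs(L)<70)
    if m.sum()>30:
        for lo in range(-70,70,20):
            j=m&(L>=lo)&(L<lo+20)
            if j.any(): print("door",lo,j.sum(),np.percentile(F[j],[5,50,95]),np.median(P[j,2]))
    m=(P[:,2]>279-5)&(P[:,2]<287)&(F<112)&(F>-115)&(abs(L)<125)
    for lo in range(-90,100,30):
        j=m&(F>=lo)&(F<lo+30)
        if j.any(): print("top L at F",lo,np.percentile(L[j],[1,99]))
    for lo in range(-110,110,30):
        j=m&(L>=lo)&(L<lo+30)
        if j.any(): print("top F at L",lo,np.percentile(F[j],[1,99]))
    m=(P[:,2]>60)&(P[:,2]<140)&(F>125)&(F<260)&(L>60)&(L<170)
    if m.any(): print("catch",m.sum(),P[m].min(0),P[m].max(0),np.percentile(F[m],[2,98]),np.percentile(L[m],[2,98]))
E
```

```text
top
[[124.1   3.  205.9 411.  187. ]
 [125.5  -1.1 211.8 411.  188. ]
 [128.4  -1.4 211.8 410.  188. ]
 [129.4   1.  214.7 410.  187. ]
 [130.   -0.8 206.7 409.  188. ]
 [132.6  -0.9 205.4 408.  188. ]
 [133.3  -0.  218.6 409.  187. ]
 [134.5  -0.5 201.6 407.  188. ]
 [135.4   0.2 215.5 408.  187. ]
 [136.8   2.3 220.4 408.  186. ]
 [137.3  -0.7 201.2 406.  188. ]
 [138.1   3.2 214.  407.  186. ]
 [139.1  -0.7 218.8 407.  187. ]
 [139.3  -0.3 197.1 405.  188. ]
 [141.6  -0.7 217.4 406.  187. ]
 [142.2   1.9 218.8 406.  186. ]
 [142.6  -0.9 198.8 404.  188. ]
 [145.6  -1.9 221.7 405.  187. ]
 [145.8   1.1 221.4 405.  186. ]
 [146.7  -2.1 203.4 403.  188. ]
 [146.9  -0.9 215.1 404.  187. ]
 [147.4   1.8 216.1 404.  186. ]
 [148.9  -0.6 211.4 403.  187. ]
 [149.6   2.  213.6 403.  186. ]
 [150.4   0.2 205.7 402.  187. ]]
door -70 76 [116.7 118.4 121.6] 176.8748271755054
door -50 68 [116.9 119.2 121.3] 177.84118565888298
door -30 74 [109.3 119.6 121.3] 179.55960777263
door -10 64 [114.3 120.2 122.4] 182.8459997195274
door 10 62 [ 98.1 118.5 121. ] 183.9923210791476
door 30 73 [107.  118.
[... 1610 characters left out ...]
.5 122.7] 178.72146540504787
door 10 69 [115.9 119.  121.4] 157.7969381931723
door 30 72 [114.8 118.5 121.8] 176.2507101921642
door 50 73 [114.4 118.  121.4] 173.9148612762665
top L at F -90 [-107.3  104.7]
top L at F -60 [-107.9  107.2]
top L at F -30 [-108.4  100.6]
top L at F 0 [-108.9   97.5]
top L at F 30 [-108.3  106.9]
top L at F 60 [-108.1  107. ]
top L at F 90 [-104.3  104.5]
top F at L -110 [-85.5 100.4]
top F at L -80 [-86.9 100.4]
top F at L -50 [-88.7 101.9]
top F at L -20 [-88.5 100.6]
top F at L 10 [-89.7  97.3]
top F at L 40 [-86.5 100. ]
top F at L 70 [-86.  100.3]
top F at L 100 [-84.9  97.1]
catch 31 [ 614.5 -358.4   70. ] [ 696.6 -305.2  138.8] [125.5 150.6] [ 77.3 145.3]
```

Request:
step_arm(
  increments=[
    {"slide": [-0.03, 0, 0], "roll": 0},
    {"slide": [-0.055, 0, 0], "roll": 0},
    {"slide": [-0.071, 0, 0], "roll": 0},
    {"slide": [-0.071, 0, 0], "roll": 0},
  ],
)

```text
t: 8.93
eef_pos: [505.8, -240.0, 189.4]
tcp_rot: [-3.141, -0.0, 1.487]
ft_force: [-0.2, 0.0, -0.9]
opening: 0.208
grip_force: 30.0
```

```bash
python3 - <<'E'
from meas import *
s=state();print(s['t'],s['eef_pos'],s['tcp_rot'].tolist(),s['ft_force'])
meas(1)
f=np.array([.082,.997]); ky=np.array([.997,-.082]); c0=np.array([540.3,-471.3])
for n in ("scene","top"):
    P,u,v=cloud(cam(n)); F=(P[:,:2]-c0)@f; L=(P[:,:2]-c0)@ky
    m=(P[:,2]>170)&(P[:,2]<240)&(F>128)&(F<200)&(L>-70)&(L<-8)
    print(n,m.sum()); o=np.argsort(F[m]); print(np.c_[F[m],L[m],P[m,2],u[m],v[m]][o][:40])
a=cv2.imread("pics/cur_top.png")[150:240,360:480];b=cv2.imread("pics/cur_scene.png")[120:210,320:440]
cv2.imwrite("pics/v5.png",np.hstack([cv2.resize(i,(400,300),interpolation=cv2.INTER_CUBIC) for i in (a,b)]))
E
```

```text
8.925 [ 505.8 -240.   189.4] [-3.141470681930044, -0.00022280633969296026, 1.4874612994777177] [-0.2  0.  -0.9]
scene door_eye [361.6 167.7] 0.58
top door_eye [406.8 187.8] 0.78
TRI door_eye [ 552.1 -335.5  201.5]
scene 0
[]
top 0
[]
```

View pics/v5.png

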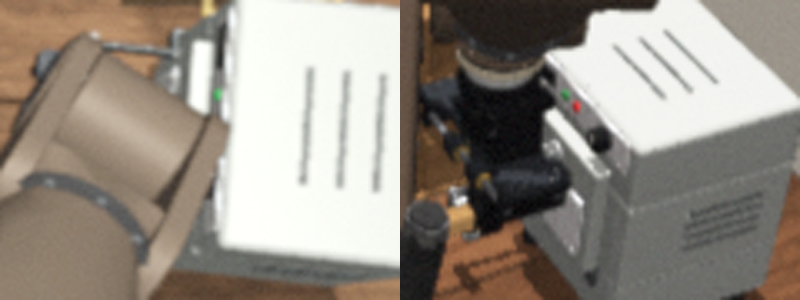

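The arm hides the hook in both crops: the top crop shows only the arm and kiln, and the scene crop shows the gripper at (500,150) in front of the door. I'm trying the wrist camera.

```bash
python3 - <<'E'
from h import *
np.set_printoptions(precision=1,suppress=True)
c=cam("wrist")
for t in("rod_pin","door_eye","hook_rod"): print(t,[(np.array(q["uv"]),round(q["confidence"],2)) for q in mark_of("wrist",t)[:2]])
T=np.array(c["camera_from_world"])
for nm,X in (("pin",[512.4,-330.4,207.4]),("eye",[551.9,-333.7,208]),("rodorg",[491,-231.5,207])):
    p=T@np.array(X+[1.]); q=cv2.projectPoints(np.array([[p[0],-p[1],-p[2]]]),np.zeros(3),np.zeros(3),np.array(c["intrinsics"]),np.array(c["distortion"],float))[0]; print(nm,p[:3],q.ravel())
cv2.imwrite("pics/w6.png",cv2.resize(c["color"][:,:,::-1],(560,420)))
E
```

```text
rod_pin []
door_eye []
hook_rod [(array([277.4, 251. ]), 0.94), (array([135.4, 174.8]), 0.56)]
pin [  13.5 -118.5 -191.3] [300.3 396.7]
eye [  53.2 -118.8 -190.8] [362.7 397.3]
rodorg [ -15.8  -25.1 -165.8] [250.2 256.4]
```

View pics/w6.png

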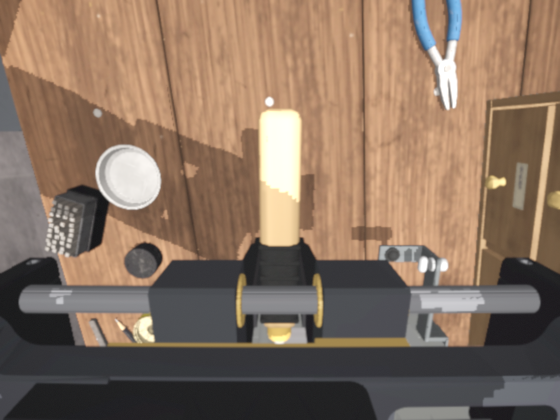

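The wrist view shows the handle end at (280,112), centred and straight between the fingers. The catch arm is at (430,270). I can get the rod's pitch, height and slide from the handle.

```bash
python3 - <<'E'
from h import *
np.set_printoptions(precision=1,suppress=True)
c=cam("wrist");P,u,v=cloud(c);s=state()['eef_pos'];yaw=state()['tcp_rot'][2]
tx=np.array([np.cos(yaw),np.sin(yaw)]);ty=np.array([tx[1],-tx[0]])
X=(P[:,:2]-s[:2])@tx;Y=(P[:,:2]-s[:2])@ty;Z=P[:,2]-s[2]
m=(Z>10)&(Z<45)&(abs(Y)<14)&(X>15)&(X<110)
for lo in range(20,96,8):
    j=m&(X>=lo)&(X<lo+8)
    if j.any(): print(lo,j.sum(),"Y",np.percentile(Y[j],[3,97]),"Z",np.median(Z[j]),"rows",v[j].min(),v[j].max())
j=m&(abs(Y)<8);print("X max",np.percentile(X[j],[98,99.5,100]),np.polyfit(X[j&(X<80)],Z[j&(X<80)],1).round(3))
E
```

```text
20 604 Y [-8.8  9.8] Z 29.60063722283077 rows 224 242
28 622 Y [-8.7  9.6] Z 29.662835648719494 rows 208 226
36 658 Y [-8.6  9.9] Z 29.63419356114683 rows 192 210
44 670 Y [-8.5  9.9] Z 29.605018849371675 rows 176 194
52 729 Y [-8.8  9.7] Z 29.616018455949558 rows 160 177
60 730 Y [-8.7 10. ] Z 29.62739118129926 rows 142 160
68 805 Y [-8.5  9.8] Z 29.543618035403398 rows 124 142
76 578 Y [-7.9  9.3] Z 28.92940528031974 rows 109 123
X max [81.2 82.5 82.6] [-0. 30.]
```

Request:
step_arm(
  increments=[
    {"slide": [0.001, 0.008, -0.001], "roll": 0},
    {"slide": [0.001, 0.014, -0.001], "roll": 0},
    {"slide": [0.001, 0.019, -0.001], "roll": 0},
    {"slide": [0.001, 0.023, -0.001], "roll": 0},
    {"slide": [0.001, 0.025, -0.001], "roll": 0},
  ],
)

```text
t: 10.2
eef_pos: [531.2, -240.5, 190.5]
tcp_rot: [-3.141, -0.0, 1.489]
ft_force: [-0.5, -0.2, -1.3]
opening: 0.213
grip_force: 30.0
```

Request:
step_arm(
  increments=[
    {"slide": [0, 0.003, 0], "roll": 0},
    {"slide": [0, 0.006, 0], "roll": 0},
    {"slide": [0, 0.009, 0], "roll": 0},
    {"slide": [0, 0.012, 0], "roll": 0},
    {"slide": [0, 0.015, 0], "roll": 0},
  ],
)

```text
t: 10.82
eef_pos: [546.1, -241.7, 190.6]
tcp_rot: [3.142, -0.0, 1.489]
ft_force: [-0.1, -0.8, -1.2]
opening: 0.206
grip_force: 30.0
```

No contact force during the insertion. I'm starting the pull along the arc.

Request:
step_arm(
  increments=[
    {"slide": [0.0055, 0, 0.0015], "roll": 0},
    {"slide": [0.011, 0, 0.004], "roll": 0},
    {"slide": [0.0165, 0, 0.0065], "roll": 0},
    {"slide": [0.0216, 0, 0.009], "roll": 0},
    {"slide": [0.0216, 0, 0.009], "roll": 0},
  ],
)

```text
t: 11.45
eef_pos: [547.6, -219.7, 181.4]
tcp_rot: [-3.141, -0.0, 1.489]
ft_force: [0.4, -2.5, -1.3]
opening: 0.208
grip_force: 30.0
```

```bash
cat > door.py <<'E'
from h import *
np.set_printoptions(precision=2,suppress=True)
f=np.array([.082,.997]); ky=np.array([.997,-.082]); c0=np.array([540.3,-471.3])
def fit():
    s=state();print(s['t'],s['eef_pos'],s['ft_force'],s['moment'])
    for n in ("scene","top"):
        P,u,v=cloud(cam(n)); F=(P[:,:2]-c0)@f; L=(P[:,:2]-c0)@ky; h=P[:,2]
        a=F-104;b=h-95; r=np.hypot(a,b)
        m=(r<140)&(r>25)&(abs(L)>20)&(abs(L)<72)&(a>2)&(b>-25)
        ang=np.arctan2(a[m],b[m]); hst,e=np.histogram(ang,bins=np.arange(0,2.2,.05)); print(n,m.sum(),[(round(float(e[i]),2),int(hst[i])) for i in np.argsort(-hst)[:5] if hst[i]>5])
        q=mark_of(n,"door_eye")[:1]
        if q: print(np.array(q[0]["uv"]),round(q[0]["confidence"],2))
E
python3 -c "
from door import *
fit()"
```

```text
11.45 [ 547.55 -219.7   181.43] [ 0.35 -2.45 -1.33] [-0.47  0.08 -0.05]
scene 443 [(0.25, 122), (0.3, 59), (0.15, 49), (0.2, 48), (0.35, 30)]
[355.8 169.4] 0.63
top 133 [(0.15, 46), (0.2, 37), (0.25, 15), (0.05, 12), (0.1, 9)]
[396.7 186.3] 0.57
```

Request:
step_arm(
  increments=[
    {"slide": [0.005, 0, 0.003], "roll": 0},
    {"slide": [0.01, 0, 0.006], "roll": 0},
    {"slide": [0.0147, 0, 0.0095], "roll": 0},
    {"slide": [0.0193, 0, 0.0131], "roll": 0},
    {"slide": [0.0236, 0, 0.017], "roll": 0},
  ],
)

```text
t: 12.28
eef_pos: [549.6, -196.3, 164.3]
tcp_rot: [-3.141, -0.0, 1.489]
ft_force: [-0.0, -4.1, -1.4]
opening: 0.208
grip_force: 30.0
```

Request:
step_arm(
  increments=[
    {"slide": [0.0043, 0, 0.004], "roll": 0},
    {"slide": [0.0082, 0, 0.0083], "roll": 0},
    {"slide": [0.0121, 0, 0.0128], "roll": 0},
    {"slide": [0.0156, 0, 0.0174], "roll": 0},
    {"slide": [0.019, 0, 0.0222], "roll": 0},
  ],
)

```text
t: 12.9
eef_pos: [551.2, -177.6, 142.1]
tcp_rot: [3.141, -0.0, 1.489]
ft_force: [0.6, -3.6, -1.2]
opening: 0.207
grip_force: 30.0
```

Request:
step_arm(
  increments=[
    {"slide": [0.003, 0, 0.005], "roll": 0},
    {"slide": [0.0058, 0, 0.0102], "roll": 0},
    {"slide": [0.0084, 0, 0.0154], "roll": 0},
    {"slide": [0.0107, 0, 0.0208], "roll": 0},
    {"slide": [0.0127, 0, 0.0263], "roll": 0},
  ],
)

```text
t: 13.52
eef_pos: [552.2, -164.9, 115.8]
tcp_rot: [3.141, -0.0, 1.489]
ft_force: [0.7, -4.5, 0.1]
opening: 0.208
grip_force: 30.0
```

Request:
step_arm(
  increments=[
    {"slide": [0.0017, 0, 0.0056], "roll": 0},
    {"slide": [0.0031, 0, 0.0113], "roll": 0},
    {"slide": [0.0043, 0, 0.017], "roll": 0},
    {"slide": [0.0052, 0, 0.0228], "roll": 0},
    {"slide": [0.0058, 0, 0.0286], "roll": 0},
  ],
)

```text
t: 14.15
eef_pos: [552.7, -159.2, 87.2]
tcp_rot: [3.141, -0.0, 1.489]
ft_force: [0.0, -2.1, 0.9]
opening: 0.208
grip_force: 30.0
```

```bash
python3 -c "
from door import *
fit()"
```

```text
14.15 [ 552.7  -159.23   87.16] [ 0.04 -2.05  0.9 ] [-0.8   0.05  0.01]
scene 558 [(1.1, 159), (1.05, 100), (1.0, 43), (0.95, 43), (0.9, 42)]
[340.2 195.6] 0.74
top 830 [(1.1, 241), (1.05, 166), (0.95, 87), (1.0, 73), (0.9, 70)]
[370.8 189.6] 0.88
```

Request:
step_arm(
  increments=[
    {"slide": [0.0001, 0, 0.003], "roll": 0},
    {"slide": [0.0002, 0, 0.006], "roll": 0},
    {"slide": [0.0003, 0, 0.009], "roll": 0},
    {"slide": [0.0003, 0, 0.0117], "roll": 0},
    {"slide": [0.0003, 0, 0.0117], "roll": 0},
  ],
)

```text
t: 14.98
eef_pos: [552.6, -159.0, 75.6]
tcp_rot: [-3.141, -0.0, 1.489]
ft_force: [-0.2, -0.3, 0.5]
opening: 0.209
grip_force: 30.0
```

Request:
step_arm(
  increments=[
    {"slide": [0, 0, 0.0015], "roll": 0},
    {"slide": [-0.0001, 0, 0.003], "roll": 0},
    {"slide": [-0.0002, 0, 0.0045], "roll": 0},
    {"slide": [-0.0003, 0, 0.0058], "roll": 0},
    {"slide": [-0.0003, 0, 0.0058], "roll": 0},
  ],
)

```text
t: 15.6
eef_pos: [552.6, -159.3, 69.9]
tcp_rot: [-3.141, -0.0, 1.489]
ft_force: [-0.2, 0.8, 0.6]
opening: 0.212
grip_force: 30.0
```

```bash
python3 -c "
from door import *
fit()"
```

```text
15.6 [ 552.64 -159.26   69.9 ] [-0.18  0.85  0.6 ] [-0.38  0.09 -0.03]
scene 589 [(1.25, 155), (1.2, 124), (1.1, 51), (1.15, 43), (1.05, 40)]
[387.  256.1] 0.54
top 835 [(1.2, 199), (1.25, 178), (1.1, 96), (1.05, 77), (1.15, 76)]
[372.5 190.3] 0.98
```

Request:
step_arm(
  increments=[
    {"slide": [-0.0001, 0, 0.0009], "roll": 0},
    {"slide": [-0.0002, 0, 0.0018], "roll": 0},
    {"slide": [-0.0003, 0, 0.0027], "roll": 0},
    {"slide": [-0.0004, 0, 0.0035], "roll": 0},
    {"slide": [-0.0004, 0, 0.0035], "roll": 0},
  ],
)

```text
t: 16.42
eef_pos: [552.6, -159.6, 66.4]
tcp_rot: [-3.141, -0.0, 1.489]
ft_force: [-0.2, -0.5, 0.6]
opening: 0.206
grip_force: 30.0
```

Request:
step_arm(
  increments=[
    {"slide": [-0.0001, 0, 0.0009], "roll": 0},
    {"slide": [-0.0002, 0, 0.0018], "roll": 0},
    {"slide": [-0.0003, 0, 0.0027], "roll": 0},
    {"slide": [-0.0004, 0, 0.0035], "roll": 0},
    {"slide": [-0.0004, 0, 0.0035], "roll": 0},
  ],
)

```text
t: 17.05
eef_pos: [552.6, -160.1, 62.9]
tcp_rot: [3.142, -0.0, 1.489]
ft_force: [-0.8, -0.4, 1.6]
opening: 0.212
grip_force: 30.0
```

```bash
python3 -c "
from h import *
s=state();print(s['ft_force'],s['moment'],s['eef_pos'])"
```

```text
[-0.82195987 -0.39678513  1.57309075] [-0.27719571  0.10896728  0.00138786] [ 552.60176641 -160.09284509   62.94505994]
```

Request:
step_arm(
  increments=[
    {"slide": [-0.0001, 0, 0.0009], "roll": 0},
    {"slide": [-0.0002, 0, 0.0018], "roll": 0},
    {"slide": [-0.0003, 0, 0.0027], "roll": 0},
    {"slide": [-0.0005, 0, 0.0035], "roll": 0},
    {"slide": [-0.0005, 0, 0.0035], "roll": 0},
  ],
)

```text
t: 17.68
eef_pos: [552.6, -160.6, 59.5]
tcp_rot: [3.142, -0.0, 1.489]
ft_force: [-0.5, -0.1, 1.2]
opening: 0.21
grip_force: 30.0
```

Request:
step_arm(
  increments=[
    {"slide": [-0.0001, 0, 0.0009], "roll": 0},
    {"slide": [-0.0003, 0, 0.0018], "roll": 0},
    {"slide": [-0.0004, 0, 0.0027], "roll": 0},
    {"slide": [-0.0006, 0, 0.0035], "roll": 0},
    {"slide": [-0.0006, 0, 0.0035], "roll": 0},
  ],
)

```text
t: 18.3
eef_pos: [552.5, -161.2, 55.9]
tcp_rot: [-3.142, -0.0, 1.489]
ft_force: [-1.0, -2.1, 0.6]
opening: 0.21
grip_force: 30.0
```

Request:
step_arm(
  increments=[
    {"slide": [-0.0001, 0, 0.0009], "roll": 0},
    {"slide": [-0.0003, 0, 0.0018], "roll": 0},
    {"slide": [-0.0005, 0, 0.0027], "roll": 0},
    {"slide": [-0.0007, 0, 0.0035], "roll": 0},
    {"slide": [-0.0007, 0, 0.0035], "roll": 0},
  ],
)

```text
t: 18.92
eef_pos: [552.5, -161.9, 52.5]
tcp_rot: [3.141, -0.0, 1.489]
ft_force: [-0.7, -0.6, 3.3]
opening: 0.206
grip_force: 30.0
```

```bash
python3 -c "
from door import *
fit()"
```

```text
18.925 [ 552.51 -161.91   52.52] [-0.71 -0.61  3.28] [-0.7   0.14 -0.03]
scene 628 [(1.35, 147), (1.4, 128), (1.3, 51), (1.2, 49), (1.25, 47)]
[337.5 201.3] 0.9
top 815 [(1.35, 171), (1.4, 146), (1.3, 94), (1.2, 91), (1.25, 89)]
```

Request:
step_arm(
  increments=[
    {"slide": [-0.0001, 0, 0.0006], "roll": 0},
    {"slide": [-0.0002, 0, 0.0012], "roll": 0},
    {"slide": [-0.0004, 0, 0.0018], "roll": 0},
    {"slide": [-0.0005, 0, 0.0023], "roll": 0},
    {"slide": [-0.0005, 0, 0.0023], "roll": 0},
  ],
)

```text
t: 19.75
eef_pos: [552.4, -162.4, 50.2]
tcp_rot: [3.142, -0.0, 1.489]
ft_force: [-1.0, -1.6, 4.4]
opening: 0.206
grip_force: 30.0
```

Request:
step_arm(
  increments=[
    {"slide": [-0.0001, 0, 0.0004], "roll": 0},
    {"slide": [-0.0002, 0, 0.0008], "roll": 0},
    {"slide": [-0.0003, 0, 0.0012], "roll": 0},
    {"slide": [-0.0004, 0, 0.0016], "roll": 0},
    {"slide": [-0.0004, 0, 0.0016], "roll": 0},
  ],
)

```text
t: 20.38
eef_pos: [552.4, -162.8, 48.6]
tcp_rot: [3.142, -0.0, 1.489]
ft_force: [0.2, -1.1, 3.9]
opening: 0.207
grip_force: 30.0
```

Request:
step_arm(
  increments=[
    {"slide": [-0.0001, 0, 0.0004], "roll": 0},
    {"slide": [-0.0002, 0, 0.0008], "roll": 0},
    {"slide": [-0.0003, 0, 0.0012], "roll": 0},
    {"slide": [-0.0004, 0, 0.0016], "roll": 0},
    {"slide": [-0.0004, 0, 0.0016], "roll": 0},
  ],
)

```text
t: 21.0
eef_pos: [552.4, -163.2, 47.0]
tcp_rot: [3.142, -0.0, 1.489]
ft_force: [-0.2, -2.1, 4.3]
opening: 0.21
grip_force: 30.0
```

```bash
python3 -c "
from door import *
fit()"
```

```text
21.0 [ 552.37 -163.2    46.99] [-0.18 -2.15  4.34] [-0.93  0.11 -0.06]
scene 643 [(1.4, 147), (1.45, 132), (1.35, 72), (1.25, 48), (1.3, 43)]
[336.9 200.6] 0.65
top 808 [(1.4, 192), (1.45, 113), (1.35, 91), (1.25, 89), (1.3, 84)]
```

Request:
step_arm(
  increments=[
    {"slide": [-0.0001, 0, 0.0004], "roll": 0},
    {"slide": [-0.0002, 0, 0.0008], "roll": 0},
    {"slide": [-0.0003, 0, 0.0012], "roll": 0},
    {"slide": [-0.0004, 0, 0.0016], "roll": 0},
    {"slide": [-0.0004, 0, 0.0016], "roll": 0},
  ],
)

```text
t: 21.82
eef_pos: [552.3, -163.6, 45.4]
tcp_rot: [-3.142, -0.0, 1.489]
ft_force: [-1.0, -2.9, 3.9]
opening: 0.213
grip_force: 30.0
```

Request:
step_arm(
  increments=[
    {"slide": [-0.0001, 0, 0.0004], "roll": 0},
    {"slide": [-0.0002, 0, 0.0008], "roll": 0},
    {"slide": [-0.0004, 0, 0.0012], "roll": 0},
    {"slide": [-0.0005, 0, 0.0016], "roll": 0},
    {"slide": [-0.0005, 0, 0.0016], "roll": 0},
  ],
)

```text
t: 22.45
eef_pos: [552.2, -164.0, 43.7]
tcp_rot: [-3.141, -0.0, 1.489]
ft_force: [-1.2, -0.5, 3.9]
opening: 0.208
grip_force: 30.0
```

```bash
cat > rodfit.py <<'E'
from h import *
def rod():
    c=cam("wrist");P,u,v=cloud(c);st=state();s=st['eef_pos'];yaw=st['tcp_rot'][2]
    tx=np.array([np.cos(yaw),np.sin(yaw)]);ty=np.array([tx[1],-tx[0]])
    X=(P[:,:2]-s[:2])@tx;Y=(P[:,:2]-s[:2])@ty;Z=P[:,2]-s[2]
    j=(Z>5)&(Z<50)&(abs(Y)<8)&(X>15)&(X<100); k=j&(X<78)
    print("rod",np.polyfit(X[k],Z[k],1).round(4),"end",np.percentile(X[j],99.5).round(1),"force",st['ft_force'].round(1),"mom",st['moment'].round(2))
E
python3 -c "
from rodfit import *
rod()"
```

```text
rod [-1.63000e-02  3.00291e+01] end 82.3 force [-0.8 -1.7  4.7] mom [-0.74  0.23 -0.14]
```

Request:
step_arm(
  increments=[
    {"slide": [-0.0001, 0, 0.0004], "roll": 0},
    {"slide": [-0.0002, 0, 0.0008], "roll": 0},
    {"slide": [-0.0004, 0, 0.0012], "roll": 0},
    {"slide": [-0.0005, 0, 0.0016], "roll": 0},
    {"slide": [-0.0005, 0, 0.0016], "roll": 0},
  ],
)

```text
t: 23.12
eef_pos: [552.2, -164.6, 42.1]
tcp_rot: [-3.141, -0.0, 1.489]
ft_force: [-1.1, -1.4, 2.8]
opening: 0.207
grip_force: 30.0
```

```bash
python3 -c "
from door import *
fit()
from rodfit import rod
rod()"
```

```text
23.125 [ 552.18 -164.56   42.11] [-1.06 -1.42  2.81] [-0.58  0.17 -0.09]
scene 634 [(1.45, 157), (1.5, 97), (1.4, 76), (1.25, 52), (1.3, 48)]
[336.9 202.7] 0.75
top 793 [(1.45, 177), (1.4, 111), (1.3, 92), (1.35, 83), (1.5, 79)]
rod [-0.01 30.02] end 82.1 force [-1.8 -1.1  3.2] mom [-0.58  0.25 -0.11]
```

Request:
step_arm(
  increments=[
    {"slide": [-0.0001, 0, 0.0004], "roll": 0},
    {"slide": [-0.0002, 0, 0.0007], "roll": 0},
    {"slide": [-0.0003, 0, 0.001], "roll": 0},
    {"slide": [-0.0003, 0, 0.001], "roll": 0},
  ],
)

```text
t: 23.88
eef_pos: [552.2, -164.9, 41.2]
tcp_rot: [-3.142, -0.0, 1.489]
ft_force: [-1.2, -0.8, 3.1]
opening: 0.207
grip_force: 30.0
```

Request:
step_arm(
  increments=[
    {"slide": [-0.0001, 0, 0.0004], "roll": 0},
    {"slide": [-0.0002, 0, 0.0008], "roll": 0},
    {"slide": [-0.0003, 0, 0.0012], "roll": 0},
    {"slide": [-0.0004, 0, 0.0012], "roll": 0},
    {"slide": [-0.0004, 0, 0.0012], "roll": 0},
  ],
)

```text
t: 24.5
eef_pos: [552.2, -165.2, 39.9]
tcp_rot: [-3.142, -0.0, 1.489]
ft_force: [-1.1, -1.0, 2.6]
opening: 0.208
grip_force: 30.0
```

```bash
python3 -c "
from rodfit import rod
rod();rod();rod()"
```

```text
rod [-1.37000e-02  3.00195e+01] end 82.2 force [-0.5 -0.7  2.1] mom [-0.52  0.15 -0.04]
rod [-1.33000e-02  2.99926e+01] end 82.2 force [-1.5 -0.4  2. ] mom [-0.5   0.15 -0.12]
rod [-1.38000e-02  2.99839e+01] end 82.3 force [-0.2 -0.7  1.7] mom [-0.48  0.18 -0.04]
```

Request:
step_arm(
  increments=[
    {"slide": [-0.0001, 0, 0.0004], "roll": 0},
    {"slide": [-0.0002, 0, 0.0008], "roll": 0},
    {"slide": [-0.0003, 0, 0.0012], "roll": 0},
    {"slide": [-0.0004, 0, 0.0012], "roll": 0},
    {"slide": [-0.0004, 0, 0.0012], "roll": 0},
  ],
)

```text
t: 25.28
eef_pos: [552.1, -165.6, 38.7]
tcp_rot: [-3.142, -0.0, 1.489]
ft_force: [-0.3, -1.2, 2.1]
opening: 0.203
grip_force: 30.0
```

```bash
python3 -c "
from rodfit import rod
rod();rod()
from door import *
fit()"
```

```text
rod [-1.31000e-02  2.99847e+01] end 82.2 force [-0.5  0.2  0.8] mom [-0.46  0.11 -0.04]
rod [-1.32000e-02  3.00247e+01] end 82.2 force [-0.3 -0.6  1. ] mom [-0.39  0.08 -0.07]
25.375 [ 552.14 -165.64   38.74] [-0.27 -0.64  0.95] [-0.39  0.08 -0.07]
scene 646 [(1.5, 184), (1.45, 100), (1.4, 50), (1.35, 49), (1.55, 48)]
[336.1 205.3] 0.96
top 791 [(1.5, 175), (1.45, 135), (1.3, 84), (1.35, 83), (1.4, 63)]
```

Request:
step_arm(
  increments=[
    {"slide": [-0.0001, 0, 0.0004], "roll": 0},
    {"slide": [-0.0002, 0, 0.0008], "roll": 0},
    {"slide": [-0.0003, 0, 0.0012], "roll": 0},
    {"slide": [-0.0004, 0, 0.0012], "roll": 0},
    {"slide": [-0.0004, 0, 0.0012], "roll": 0},
  ],
)

```text
t: 26.2
eef_pos: [552.1, -166.0, 37.5]
tcp_rot: [-3.142, -0.0, 1.489]
ft_force: [0.1, -0.4, 0.5]
opening: 0.211
grip_force: 30.0
```

```bash
python3 -c "
from rodfit import rod
rod();rod()"
```

```text
rod [-1.16000e-02  2.99672e+01] end 82.2 force [-0.1 -1.4 -0.4] mom [-0.29  0.09  0.01]
rod [-1.23000e-02  3.00037e+01] end 82.2 force [ 0.5 -0.4  0.1] mom [-0.28  0.06  0.03]
```

Request:
step_arm(
  increments=[
    {"slide": [-0.0001, 0, 0.0004], "roll": 0},
    {"slide": [-0.0002, 0, 0.0008], "roll": 0},
    {"slide": [-0.0003, 0, 0.001], "roll": 0},
    {"slide": [-0.0004, 0, 0.001], "roll": 0},
    {"slide": [-0.0004, 0, 0.001], "roll": 0},
  ],
)

```text
t: 26.92
eef_pos: [552.0, -166.4, 36.6]
tcp_rot: [-3.142, -0.0, 1.489]
ft_force: [0.3, -0.2, -0.1]
opening: 0.21
grip_force: 30.0
```

```bash
python3 -c "
from rodfit import rod
rod();rod()
from door import *
fit()"
```

```text
rod [-1.19000e-02  2.99753e+01] end 82.2 force [-0.   0.6  0.8] mom [-0.16  0.07  0.  ]
rod [-1.23000e-02  3.00134e+01] end 82.2 force [-0.  -0.9  0.7] mom [-0.17  0.03  0.  ]
27.025 [ 552.05 -166.39   36.57] [-0.02 -0.89  0.65] [-0.17  0.03  0.  ]
scene 652 [(1.5, 162), (1.55, 103), (1.45, 80), (1.35, 60), (1.4, 57)]
[337.2 203.6] 0.8
top 774 [(1.5, 174), (1.45, 98), (1.55, 90), (1.35, 82), (1.3, 67)]
```

Request:
step_arm(
  increments=[
    {"slide": [-0.0001, 0, 0.0004], "roll": 0},
    {"slide": [-0.0002, 0, 0.0008], "roll": 0},
    {"slide": [-0.0003, 0, 0.001], "roll": 0},
    {"slide": [-0.0004, 0, 0.001], "roll": 0},
    {"slide": [-0.0004, 0, 0.001], "roll": 0},
  ],
)

```text
t: 27.85
eef_pos: [552.0, -166.8, 35.6]
tcp_rot: [-3.142, -0.0, 1.489]
ft_force: [0.0, 0.6, 0.7]
opening: 0.207
grip_force: 30.0
```

```bash
python3 -c "
from rodfit import rod
rod();rod()"
```

```text
rod [-1.12000e-02  2.99887e+01] end 82.1 force [-1.5  0.1 -0.8] mom [-0.18  0.06 -0.02]
rod [-1.20000e-02  2.99945e+01] end 82.2 force [0.  0.6 1. ] mom [-0.13  0.09 -0.03]
```

Request:
step_arm(
  increments=[
    {"slide": [-0.0001, 0, 0.0004], "roll": 0},
    {"slide": [-0.0002, 0, 0.0008], "roll": 0},
    {"slide": [-0.0003, 0, 0.001], "roll": 0},
    {"slide": [-0.0004, 0, 0.001], "roll": 0},
    {"slide": [-0.0004, 0, 0.001], "roll": 0},
  ],
)

```text
t: 28.58
eef_pos: [552.0, -167.2, 34.6]
tcp_rot: [3.142, -0.0, 1.489]
ft_force: [0.4, 0.9, 1.5]
opening: 0.207
grip_force: 30.0
```

```bash
python3 -c "
from rodfit import rod
rod();rod();rod()
from door import *
fit()"
```

```text
rod [-1.21000e-02  3.00088e+01] end 82.2 force [-0.1  1.2  1.2] mom [-0.12  0.12  0.02]
rod [-1.22000e-02  2.99798e+01] end 82.1 force [-1.2  0.3  1.1] mom [-0.21  0.03 -0.02]
rod [-1.27000e-02  3.00129e+01] end 82.2 force [0.2 0.8 0.9] mom [-0.12  0.08  0.02]
28.725 [ 552.   -167.24   34.62] [0.15 0.84 0.89] [-0.12  0.08  0.02]
scene 643 [(1.55, 138), (1.5, 131), (1.45, 72), (1.4, 54), (1.35, 52)]
[337.6 206.2] 0.78
top 767 [(1.5, 141), (1.55, 135), (1.35, 99), (1.4, 77), (1.45, 73)]
```

```bash
cat > ang.py <<'E'
from h import *
f=np.array([.082,.997]); ky=np.array([.997,-.082]); c0=np.array([540.3,-471.3])
def ang():
    s=state(); out=[]
    for n in ("scene","top"):
        P,u,v=cloud(cam(n)); F=(P[:,:2]-c0)@f; L=(P[:,:2]-c0)@ky; a=F-104;b=P[:,2]-95
        m=(abs(L)<68)&(a>40)&(a<118)&(abs(b)<40)
        p=np.polyfit(a[m],b[m],1)
        for _ in range(6):
            r=b-np.polyval(p,a); k=m&(abs(r)<5); p=np.polyfit(a[k],b[k],1)
        out.append((n,int(k.sum()),"theta",round(float(np.pi/2-np.arctan(p[0])),3),"b@80",round(float(np.polyval(p,80)),2)))
    print(out,s['ft_force'].round(1),s['moment'].round(2))
E
python3 -c "
from ang import *
ang();ang()"
```

```text
[('scene', 331, 'theta', 1.777, 'b@80', 7.98), ('top', 409, 'theta', 1.64, 'b@80', 12.73)] [0.1 0.5 1.2] [-0.09  0.08  0.  ]
[('scene', 355, 'theta', 1.8, 'b@80', 8.66), ('top', 385, 'theta', 1.688, 'b@80', 11.97)] [0.3 1.  1. ] [-0.13  0.05  0.04]
```

Request:
step_arm(
  increments=[
    {"slide": [-0.0001, 0, 0.0003], "roll": 0},
    {"slide": [-0.0002, 0, 0.0006], "roll": 0},
    {"slide": [-0.0003, 0, 0.001], "roll": 0},
    {"slide": [-0.0004, 0, 0.001], "roll": 0},
  ],
)

```text
t: 29.62
eef_pos: [552.0, -167.7, 33.6]
tcp_rot: [-3.142, -0.0, 1.489]
ft_force: [0.1, 1.0, 1.1]
opening: 0.204
grip_force: 30.0
```

```bash
python3 -c "
from ang import *
ang();ang()"
```

```text
[('scene', 354, 'theta', 1.815, 'b@80', 7.91), ('top', 387, 'theta', 1.777, 'b@80', 8.87)] [0.1 1.  1.1] [-0.07  0.07  0.  ]
[('scene', 358, 'theta', 1.803, 'b@80', 6.55), ('top', 410, 'theta', 1.602, 'b@80', 12.79)] [0.2 0.6 0.1] [-0.14  0.01 -0.06]
```

Request:
step_arm(
  increments=[
    {"slide": [0.0005, 0, -0.0015], "roll": 0},
    {"slide": [0.001, 0, -0.003], "roll": 0},
    {"slide": [0.0013, 0, -0.004], "roll": 0},
    {"slide": [0.0016, 0, -0.005], "roll": 0},
    {"slide": [0.0016, 0, -0.005], "roll": 0},
  ],
)

```text
t: 30.45
eef_pos: [552.1, -166.0, 38.7]
tcp_rot: [3.142, -0.0, 1.489]
ft_force: [0.6, -0.2, -0.6]
opening: 0.212
grip_force: 30.0
```

```bash
python3 -c "
from rodfit import rod
rod();rod()
from door import *
fit()
a=cv2.imread('pics/cur_top.png')
c=cam('scene')['color'][:,:,::-1][150:255,300:440]; t=cam('top')['color'][:,:,::-1][150:255,340:480]
cv2.imwrite('pics/v7.png',np.hstack([cv2.resize(i,(400,300),interpolation=cv2.INTER_CUBIC) for i in (t,c)]))"
```

```text
rod [-1.07000e-02  3.00243e+01] end 82.2 force [-0.3  0.  -1.2] mom [-0.09  0.07 -0.  ]
rod [-1.03000e-02  2.99961e+01] end 82.2 force [-0.9  0.4 -0.8] mom [-0.11  0.07 -0.05]
30.55 [ 552.09 -166.03   38.59] [-0.88  0.37 -0.8 ] [-0.11  0.07 -0.05]
scene 656 [(1.5, 139), (1.55, 130), (1.35, 64), (1.45, 63), (1.4, 57)]
[337.  205.9] 0.65
top 772 [(1.5, 157), (1.55, 132), (1.35, 92), (1.45, 77), (1.4, 72)]
```

View pics/v7.png

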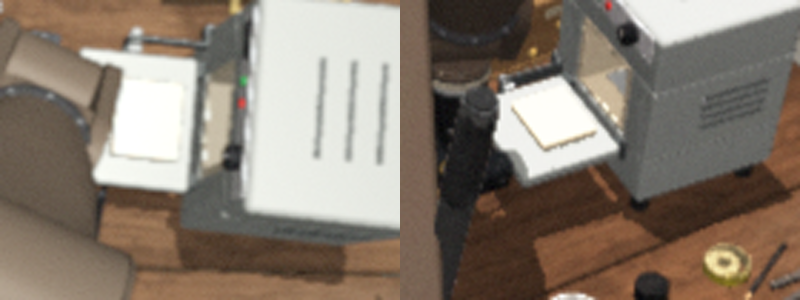

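The top half shows the door level, from (90,50) to (195,185), with the catch arm at (140,40). The scene half shows it lying open. The moment stays near zero after backing off 5 mm, so the catch holds it. Now unhooking.

Request:
step_arm(
  increments=[
    {"slide": [0, -0.003, -0.001], "roll": 0},
    {"slide": [0, -0.009, -0.001], "roll": 0},
    {"slide": [0, -0.016, -0.001], "roll": 0},
    {"slide": [0, -0.023, -0.001], "roll": 0},
    {"slide": [0, -0.03, -0.001], "roll": 0},
  ],
)

```text
t: 31.48
eef_pos: [521.6, -163.6, 39.6]
tcp_rot: [-3.142, -0.0, 1.489]
ft_force: [-0.9, 0.6, -0.8]
opening: 0.209
grip_force: 30.0
```

```bash
python3 -c "
from rodfit import rod
from door import *
fit();rod()"
```

```text
31.475 [ 521.63 -163.56   39.65] [-0.94  0.57 -0.85] [-0.09  0.01 -0.  ]
scene 612 [(1.5, 139), (1.55, 120), (1.45, 61), (1.35, 54), (1.4, 53)]
[338.7 206.9] 0.88
top 900 [(1.55, 198), (1.5, 180), (1.35, 91), (1.45, 87), (1.4, 82)]
[371.8 192.4] 0.69
rod [-0.01 30.02] end 82.2 force [-0.2  0.2 -1.2] mom [-0.08  0.04  0.  ]
```

Request:
step_arm(
  increments=[
    {"slide": [0, -0.008, 0], "roll": 0},
    {"slide": [0, -0.015, 0], "roll": 0},
    {"slide": [0.03, -0.015, -0.005], "roll": 0},
    {"slide": [0.07, -0.015, -0.015], "roll": 0},
    {"slide": [0.11, -0.015, -0.04], "roll": 0},
  ],
)

```text
t: 32.35
eef_pos: [515.4, -51.7, 79.3]
tcp_rot: [-3.139, -0.0, 1.488]
ft_force: [-0.2, 0.5, -1.1]
opening: 0.213
grip_force: 30.0
```

```bash
python3 -c "
from door import *
fit()"
```

```text
32.35 [515.36 -51.67  79.29] [-0.2   0.47 -1.14] [-0.12  0.03 -0.05]
scene 650 [(1.5, 140), (1.55, 121), (1.45, 60), (1.35, 59), (1.4, 58)]
[339.1 203.9] 0.95
top 1171 [(1.5, 315), (1.55, 295), (1.45, 104), (1.4, 90), (1.35, 86)]
[370.7 193.6] 0.93
```

Request:
step_arm(
  increments=[
    {"slide": [0, 0, -0.03], "roll": 0},
    {"slide": [0, 0, -0.07], "roll": 0},
    {"slide": [0, 0, -0.11], "roll": 0},
    {"slide": [0, 0, -0.13], "roll": 0},
    {"slide": [0, 0, -0.13], "roll": 0},
  ],
)

```text
t: 33.17
eef_pos: [516.4, -53.9, 210.0]
tcp_rot: [3.14, 0.0, 1.488]
ft_force: [0.1, 0.1, -1.3]
opening: 0.211
grip_force: 30.0
```

Request:
step_arm(
  increments=[
    {"slide": [0.04, -0.002, 0], "roll": -0.04},
    {"slide": [0.095, -0.005, 0], "roll": -0.09},
    {"slide": [0.155, -0.008, 0], "roll": -0.14},
    {"slide": [0.205, -0.01, 0], "roll": -0.19},
    {"slide": [0.238, -0.012, 0], "roll": -0.2225},
  ],
)

```text
t: 33.8
eef_pos: [523.3, 186.8, 207.5]
tcp_rot: [-3.139, 0.0, 1.713]
ft_force: [0.6, 0.2, -1.2]
opening: 0.206
grip_force: 30.0
```

Request:
step_arm(
  increments=[
    {"slide": [0, 0, 0], "roll": 0},
    {"slide": [0, 0, 0], "roll": 0},
  ],
)

```text
t: 34.05
eef_pos: [523.5, 184.5, 208.3]
tcp_rot: [-3.14, 0.0, 1.711]
ft_force: [0.5, 0.2, -2.0]
opening: 0.212
grip_force: 30.0
```

```bash
python3 -c "
from rodfit import *
print(state()['eef_pos'],state()['tcp_rot'].tolist())
rod()
from door import *
fit()"
```

```text
[523.54864775 184.51710404 208.31287007] [-3.1395859576727476, 0.0002906746863238219, 1.7105292141848043]
rod [-1.06000e-02  2.96406e+01] end 82.4 force [-0.2 -0.2 -1.1] mom [-0.1   0.07 -0.02]
34.1 [523.65 184.29 208.64] [-0.23 -0.2  -1.07] [-0.1   0.07 -0.02]
scene 675 [(1.5, 146), (1.55, 120), (1.45, 67), (1.4, 56), (1.35, 50)]
[228.1 267.3] 0.38
top 1154 [(1.5, 319), (1.55, 292), (1.45, 98), (1.4, 82), (1.35, 80)]
[370.9 194.4] 0.81
```

Request:
step_arm(
  increments=[
    {"slide": [0.002, 0, 0.04], "roll": 0},
    {"slide": [0.002, 0, 0.09], "roll": 0},
    {"slide": [0.002, 0, 0.13], "roll": 0},
    {"slide": [0.002, 0, 0.145], "roll": 0},
    {"slide": [0.002, 0, 0.15], "roll": 0},
  ],
)

```text
t: 34.92
eef_pos: [523.8, 187.3, 59.6]
tcp_rot: [-3.142, -0.0, 1.711]
ft_force: [0.8, -0.8, -0.7]
opening: 0.206
grip_force: 30.0
```

Request:
step_arm(
  increments=[
    {"slide": [0, 0, 0.005], "roll": 0},
    {"slide": [0, 0, 0.01], "roll": 0},
    {"slide": [0, 0, 0.015], "roll": 0},
    {"slide": [0, 0, 0.018], "roll": 0},
    {"slide": [0, 0, 0.019], "roll": 0},
  ],
)

```text
t: 35.55
eef_pos: [523.5, 187.4, 40.5]
tcp_rot: [-3.142, -0.0, 1.711]
ft_force: [0.4, 0.8, -0.8]
opening: 0.214
grip_force: 30.0
```

```bash
python3 -c "
from rodfit import *
print(state()['eef_pos'],state()['tcp_rot'].tolist())
rod();rod()"
```

```text
[523.49509668 187.4469996   40.51974322] [-3.141515033067981, -6.733774558087546e-05, 1.7113167717964513]
rod [-1.08000e-02  3.00084e+01] end 82.1 force [ 0.3 -0.2 -1.4] mom [-0.08  0.04 -0.03]
rod [-1.07000e-02  2.98784e+01] end 82.1 force [ 0.8 -0.3 -1.5] mom [-0.09 -0.02  0.01]
```

Request:
step_arm(
  increments=[
    {"slide": [0, 0, 0.001], "roll": 0},
    {"slide": [0, 0, 0.002], "roll": 0},
    {"slide": [0, 0, 0.0025], "roll": 0},
    {"slide": [0, 0, 0.0025], "roll": 0},
  ],
)

```text
t: 36.15
eef_pos: [523.5, 187.4, 38.1]
tcp_rot: [3.142, -0.0, 1.711]
ft_force: [-0.1, 0.3, -1.6]
opening: 0.21
grip_force: 30.0
```

Request:
step_arm(
  increments=[
    {"slide": [0, 0, 0], "roll": 0},
    {"slide": [0, 0, 0], "roll": 0},
    {"slide": [0, 0, 0], "roll": 0},
    {"slide": [0, 0, 0], "roll": 0},
    {"slide": [0, 0, 0], "roll": 0},
  ],
  fingers=0.55,
)

```text
t: 36.78
eef_pos: [523.5, 187.4, 38.1]
tcp_rot: [3.142, -0.0, 1.711]
ft_force: [-0.9, -0.3, -0.3]
opening: 0.544
grip_force: 0.0
```

Request:
step_arm(
  increments=[
    {"slide": [0, 0, -0.02], "roll": 0},
    {"slide": [0, 0, -0.06], "roll": 0},
    {"slide": [0, 0, -0.11], "roll": 0},
    {"slide": [0, 0, -0.16], "roll": 0},
    {"slide": [0, 0, -0.175], "roll": 0},
  ],
)

```text
t: 37.4
eef_pos: [524.2, 187.6, 216.1]
tcp_rot: [3.137, -0.0, 1.711]
ft_force: [0.8, -1.0, -0.1]
opening: 0.548
grip_force: 0.0
```

Request:
step_arm(
  increments=[
    {"slide": [0, 0, 0], "roll": 0},
    {"slide": [0, 0, 0], "roll": 0},
  ],
)

```text
t: 37.65
eef_pos: [522.9, 187.2, 211.6]
tcp_rot: [-3.139, 0.0, 1.711]
ft_force: [0.1, 0.2, 0.1]
opening: 0.548
grip_force: 0.0
```

```bash
python3 - <<'E'
from door import *
fit()
s=state()['eef_pos'];print(s)
c=cam("wrist"); P,u,v=cloud(c)
for t,z in(("hook_rod",55),("rod_pin",55)): print(t,[(atz(c,q["uv"],z),round(q["confidence"],2)) for q in mark_of("wrist",t)[:1]])
a=-np.radians(82.2)
R=np.array([[np.cos(a),np.sin(a)],[-np.sin(a),np.cos(a)]]); Q=(P[:,:2]-[521.6,191.3])@R.T
k=(P[:,2]>60)&(P[:,2]<75)&(abs(Q[:,1]-1.7)<13)&(abs(Q[:,0])<90)
for lo in (-80,-70,-50,-30,-10,10,20):
    j=k&(Q[:,0]>=lo)&(Q[:,0]<lo+10); print(lo,j.sum(),np.percentile(Q[j,1],[2,98]),np.median(P[j,2]))
cv2.imwrite("pics/w9.png",c["color"][:,:,::-1])
E
```

```text
37.65 [522.94 187.25 211.58] [0.1  0.19 0.14] [-0.05  0.06 -0.01]
scene 654 [(1.5, 156), (1.55, 131), (1.45, 60), (1.4, 58), (1.35, 51)]
[337.9 203. ] 0.84
top 1163 [(1.55, 327), (1.5, 269), (1.45, 129), (1.35, 92), (1.4, 76)]
[367.6 195.9] 0.67
[523.28 187.33 212.03]
hook_rod [(array([521.32, 193.25,  55.  ]), 0.62)]
rod_pin [(array([548.69,  97.89,  55.  ]), 0.73)]
-80 159 [-7.54 10.68] 66.31406811115403
-70 189 [-7.55 10.8 ] 66.81713732996877
-50 188 [-7.59 11.09] 66.71067699214188
-30 178 [-7.66 11.34] 66.84510871041272
-10 179 [-7.68 11.57] 67.36958180573396
10 168 [-7.73 11.89] 67.47942458218014
20 174 [-7.77 11.99] 67.46758061129549
```

View pics/w9.png

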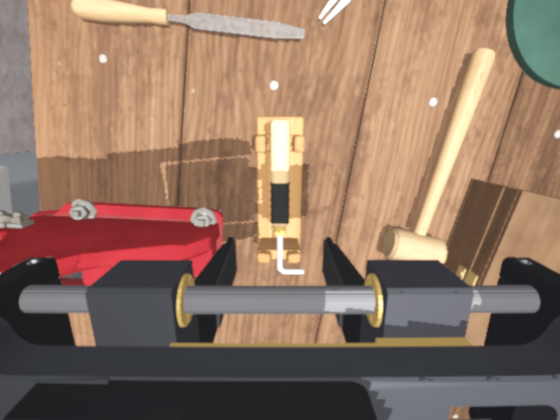

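The rod lies back in both saddles: handle at (280,150), sleeve at (280,200), hook at (290,271). The door still reads down, and nothing else has moved.

```bash
python3 -c "
from h import *
print(env.job_done())"
```

```text
the job is handed in; nothing more can be done
None
```

The kiln door is latched down in its catch, the hook rod is back in its rest, and I saw nothing else disturbed; the job is handed in at about 38 s, but no verdict came back.

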